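Put the forming dies back in their rack

ROBOT

A 6-joint arm with a two-finger parallel gripper is mounted at the origin on the work surface. World frame = base frame: x ahead of the robot, y to its left, z up, the work surface at z = 0. Lengths are in mm, angles in rad, forces in N, time in s.
With the tool pointing down it reaches from about 250 to 800 mm from the base axis. Payload 3.9 kg.
Tool frame: the origin (TCP) lies midway between the tips of the shut fingers; the grasp point (between the pads) lies 19 mm behind it (bot.grip_depth is the distance from the TCP to the grasp point, in mm); z points along the fingers, y is the line along which they close (so a half turn about z gives the same grasp; the last joint's range is limited). The gripper opens to 85 mm and grips with 20 to 120 N. Pads are 22 mm wide; open, the fingers measure 114 mm over their backs; the gripper's body (76 mm by 85 mm) begins 54 mm behind the grasp point. The pads swing forward as they close: fully open they stand 13 mm farther back than shut.
Start: joints at [1.128, 0.26, -0.138, 1.173, 0, 1.571], TCP at [224.942, 474.359, 231.304] pointing down, gripper open.
Joint ranges: [-2.78, 2.78], [-0.83, 1.72], [-1.28, 1.37], [-1.9, 2.12], [-1.57, 1.48], [-3.14, 3.14]. Speed limits (rad/s): [2.57, 2.57, 3.14, 3.14, 3.14, 3.14].

INTERFACE

Orientations are given as a rotation vector (axis times angle).
In Python, from rig import bot gives the robot as it stands.
- The arm moves only by the tool jog_arm, never from a script. Its argument "motion" is one flat list of numbers, 5 for each row, row after row: the shift along the tool's x, y, z normalised to -1 to 1, where 1 is 0.15 m, then the turn about the tool's z normalised to -1 to 1, where 1 is 360 degrees, then the opening, from 0 (shut) to 1 (fully open). A call has 1 to 8 rows; each row is the pose to reach, as a shift and turn from the pose commanded when the call began, along the tool's axes at that moment, turning the shorter way round; what a row does not reach only later rows make up. A row lasts 1/8 s, in which the tool goes at most 62.5 mm and 10.7 degrees, less where a joint would pass 70% of its speed; a pose out of reach is approached as far as the arm can. A call with a number of a shift or a turn outside -1 to 1 is refused whole. A call with a gripper value outside its range is refused whole. The fingers move at their own pace and stop on an object; the grip force is fixed at half the most. Time passes only in rows, so rows that repeat a pose let the fingers close. It gives the time, the measured TCP pose, the force, the opening and the grip force at its end, in the units of the state.
- bot.get_obs(): the state, without advancing time (a new reading comes with each control period).
- bot.capture(name): name is "scene" or "top" or "wrist"; returns a dict with "frame" (400x640x3 uint8, blue, green, red), "intrinsics" (3x3 intrinsics, pixels), "view" (4x4, takes a point from world to camera coordinates). Camera axes: x right, y down, z forward; pixel columns grow to the right and rows downward; lengths in mm; the calibration is good to about 2 mm. The wrist camera is an equidistant fisheye: a pixel r from the principal point sees the ray r / f radians off the axis. A picture is of the moment at which its call begins. There is no depth.
- bot.job_done(): hands the job in; it is judged then, once.
The state is a dict: "t": time; "qpos": joint angles; "joint_vel": joint speeds; "joint_torque": joint torques, N m; "tool_pos": TCP position; "tool_rot": TCP orientation; "force": force on the tool from outside, world axes, zero at the start; "torque": the same for the moment, N m; "width": opening from 0.0 (shut) to 1.0 (fully open); "grasp_force": force on a finger pad.
Only numpy, scipy, OpenCV 4.12 (cv2) and the standard library are available. Lean on these libraries where they do the work, as an engineer would, in place of code of your own. Each camera call takes 0.05 s, during which the arm holds its last target. There are 200 camera calls.

TASK

Flip the toggle clamp right open to free the forming die it is holding, and leave it open. Drop all three dies - the freed one and the two standing loose on the bench - upright and fully home into the rack pockets of their own shape. Do not drag a die out from under the closed clamp, and leave the ring mandrel, jar, brass cup and hammer where they are.

Things in the scene. Friction and masses are not known exactly. Their poses are not given: they have to be found in the camera images.
- die_round: round bare-aluminium forming die with a darker shallow round hollow in its top: upright cylinder, diameter 58, height 50, 0.25 to 0.5 kg. Origin: centre of its underside; z up. Any of the three dies may be the clamped one, the other two stand loose on the bench near the robot's side of the rack
- die_square: square bare-aluminium forming die, 54 x 54, height 50, 0.27 to 0.53 kg. Origin: centre of its underside; x and y square to its sides, z up
- die_oblong: rectangular bare-aluminium forming die, 88 along its x, 40 along its y, height 50, 0.3 to 0.63 kg. Origin: centre of its underside; z up
- rack: fixed die rack: dark wooden board 132 (x) x 292 (y) x 8 thick on the bench, carrying three light wooden pocket blocks side by side along its y, 92 apart, their order varying. Origin: centre of the board's underside; z up. x and y are parallel to those of all three pockets
- pocket_round (a point): centre of the floor of the round pocket (diameter 65, 22 deep, rim bevelled 3) in a block 116 (x) x 88 (y) x 32 high. The floor lies 18 above the bench, the block's top 40, so a seated 50 high die stands 28 proud. z up
- pocket_square (a point): centre of the floor of the square pocket (61 x 61, 22 deep, rim bevelled 3) in a block of the same outer size; floor 18 above the bench, block's top 40; x and y along the pocket's sides
- pocket_oblong (a point): centre of the floor of the rectangular pocket (95 along the point's x, 47 along its y, 22 deep, rim bevelled 3) in a block of the same outer size; floor 18 above the bench, block's top 40
- clamp_base: steel bracket of the toggle clamp, fixed to the bench: foot plate 74 x 60 x 6 (x from -27 to 47), two cheeks 34 apart over their outsides, up to 58 high (x from -16 to 24). Origin: on the bench under the pivot, whose axis runs along y, 48 above the bench. x points from the clamped work to the bracket
- clamp (a joint): angle of the clamp's arm and handle, one rigid angle piece, rad: 0 clamped, 2.0 fully open. Pushing the handle over towards +x of clamp_base raises it; a spring resists with about 0.4 N m until over-centre at about 0.45 rad, then snaps it fully open, where it stays: the handle then points to +x and slightly down, the arm leans back clear of the work, its end 120 high
- clamp_handle_end (a point): top end of the clamp's handle, on its axis, 130 from the pivot, about 175 above the bench when clamped. The handle is straight from the pivot, black rubber-gripped (diameter 22, the outer 80), and when clamped stands up leaning 0.2 rad towards the work
- clamp_seat (a point): point on the bench under the clamp's pad, 80 from the pivot towards -x of clamp_base: the clamped die stands here, within 5 mm, at any turn (the oblong one with its long side within 0.7 rad of clamp_base's x). When clamped, the level steel arm (16 wide, top 70 above the bench) reaches over it, with a rubber pad (diameter 18) pressing on the die's top and a nut above it up to 76 high
- mandrel: bystander: upright tapered steel ring mandrel, 166 high, diameter 25 tapering to 14, on a round foot of diameter 68 x 20; loose. Origin: centre of its underside
- jar: bystander: small closed jar, diameter 56, 75 high; loose. Origin: centre of its underside
- cup: bystander: small open brass cup, diameter 58, 40 high; loose. Origin: centre of its underside
- hammer: bystander: hammer lying flat, 230 long, handle towards its -x; loose. Origin: underside near its middle
There are look-alikes about, which are no part of the job. What is shaped like the die_square but blue is not meant.

How it is judged (in metres and radians):
On the way:
1. the clamp is flipped open while the die it held still stands where it was clamped (value of joint clamp above 1.5 rad and horizontal distance between any of die_round, die_square, die_oblong and clamp_seat below 0.03 m), for 0.2 s.
At the end, for the whole second after the job is handed in: Each of the three dies stands in the pocket of its own shape: its underside within 4 mm of the pocket floor, its centre within 6 mm of the pocket's centre, tilted less than 0.07 rad, at rest; and the clamp is open (beyond 1.5 rad) (horizontal distance between die_round and pocket_round below 0.006 m and z of die_round in the frame of pocket_round below 0.004 m and angle between each of die_round, die_square, die_oblong's own z axis and vertical below 0.07 rad and linear speed of each of die_round, die_square, die_oblong below 0.02 m/s and horizontal distance between die_square and pocket_square below 0.006 m and z of die_square in the frame of pocket_square below 0.004 m and horizontal distance between die_oblong and pocket_oblong below 0.006 m and z of die_oblong in the frame of pocket_oblong below 0.004 m and value of joint clamp above 1.5 rad); the robot touches nothing.
It fails at once if a bystander (mandrel) is moved more than 25 mm (distance of mandrel from where it was at the start of the episode above 0.025 m).
It fails at once if a bystander (jar) is moved more than 25 mm (distance of jar from where it was at the start of the episode above 0.025 m).
It fails at once if a bystander (cup) is moved more than 25 mm (distance of cup from where it was at the start of the episode above 0.025 m).
It fails at once if a bystander (hammer) is moved more than 25 mm (distance of hammer from where it was at the start of the episode above 0.025 m).
It also fails if it takes over 72 s, if anything falls off the work surface, if the arm or the gripper's body presses on something with over 40 N, if the wrist force passes 120 N, or if a joint passes its speed limit or range.

## Working session

There is one attempt and no reset: what is moved stays moved. The work goes in short steps, Python scripts to look and compute and a tool call to move; the robot and the scene stay as the last step left them, time stands still between calls to the robot, and variables do not carry over. Pictures are saved under pics/ and viewed, at most 10 in all, crops included, and the job is handed in when it is done.

Besides the shell and the picture viewer there is one more tool, called as name(argument=value, ...), one argument or row to a line, values as JSON. jog_arm: Moves the arm, as the interface text tells. Scaled input: -1 to 1 covers 0.15 m each way for a shift and 360 degrees each way for a turn. Its arguments: {"type":"object","properties":{"motion":{"type":"array","items":{"type":"number"}}},"required":["motion"]}

```bash
mkdir -p pics; ls
python3 - <<'E'
from rig import bot
import cv2,numpy as np,pickle
for n in ("scene","top"):
    c=bot.capture(n); cv2.imwrite(f"pics/{n}0.png",c["frame"]); pickle.dump(c,open(f"{n}0.pkl","wb"))
    print(n,c["intrinsics"].tolist(),np.round(c["view"],4).tolist())
o=bot.get_obs();print(o)
E
```

```text
pics
scene [[361.3112986274227, 0.0, 317.0363478382852], [0.0, 361.3112986274227, 193.40220529236663], [0.0, 0.0, 1.0]] [[-0.7205, 0.6935, 0.0044, 415.9681], [0.5519, 0.5772, -0.6019, -229.2398], [-0.4199, -0.4312, -0.7985, 1221.2589], [0.0, 0.0, 0.0, 1.0]]
top [[477.7114440388714, 0.0, 316.55125621988265], [0.0, 477.7114440388714, 196.8548965139674], [0.0, 0.0, 1.0]] [[-0.0122, -0.9999, -0.0001, -32.529], [-0.9861, 0.012, -0.1656, 553.4931], [0.1656, -0.002, -0.9862, 1425.1614], [0.0, 0.0, 0.0, 1.0]]
{'t': 0.1, 'qpos': array([ 1.12798542e+00,  2.60602230e-01, -1.39255912e-01,  1.17266705e+00,
       -2.91258845e-05,  1.57078670e+00]), 'joint_vel': array([ 0.00100482, -0.00254765,  0.00193482,  0.00048582,  0.00184727,
       -0.00021535]), 'joint_torque': array([-3.12851998e-04, -4.06508660e+01,  2.54527438e+01,  1.01293632e-02,
       -7.01463387e-05,  1.35878457e-05]), 'tool_pos': array([224.70121871, 473.81251682, 230.55055784]), 'tool_rot': array([-6.89804667e-01, -3.06456522e+00,  2.65914354e-03]), 'force': array([ 0.33181014,  0.61547115, -0.09382659]), 'torque': array([ 0.02495014,  0.03154579, -0.02205761]), 'grasp_force': 0.0, 'width': 1.00197558524268}
```

View pics/top0.png

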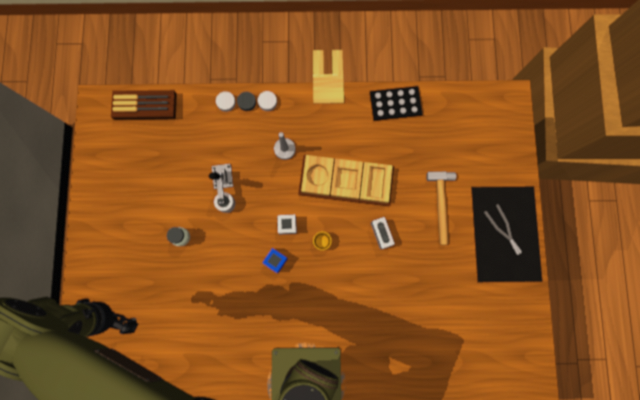

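View pics/scene0.png

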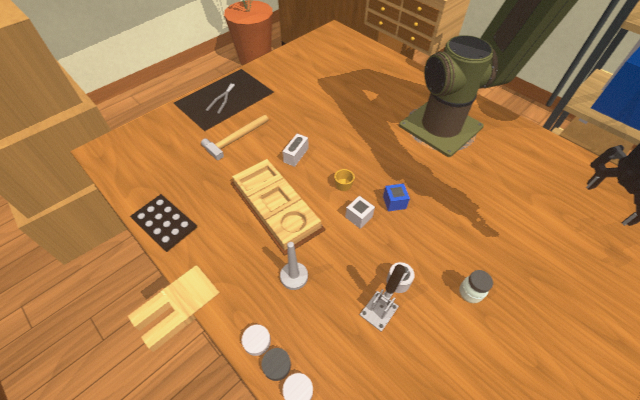

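The round die is under the clamp at (223,200) in the top picture. The square die is at (287,224), the oblong at (383,233), and the rack at (347,179) with pockets round, square, oblong from left to right. The robot's base is at the bottom centre.

Run:
```python
import cv2,pickle
def crop(n,x,y,w,h,s,o):
    f=pickle.load(open(n+"0.pkl","rb"))["frame"][y:y+h,x:x+w]
    f=cv2.resize(f,None,fx=s,fy=s,interpolation=cv2.INTER_CUBIC)
    for k in range(0,w,20):
        cv2.putText(f,str(x+k),(k*s,10),0,.35,(255,255,255),1);cv2.line(f,(k*s,12),(k*s,18),(255,255,255),1)
    for k in range(0,h,20):
        cv2.putText(f,str(y+k),(0,k*s+4),0,.35,(255,255,255),1)
    cv2.imwrite(o,f)
crop("top",200,130,200,140,4,"pics/t1.png")
crop("scene",230,130,266,200,3,"pics/s1.png")
```

```text
(no output)
```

View pics/t1.png

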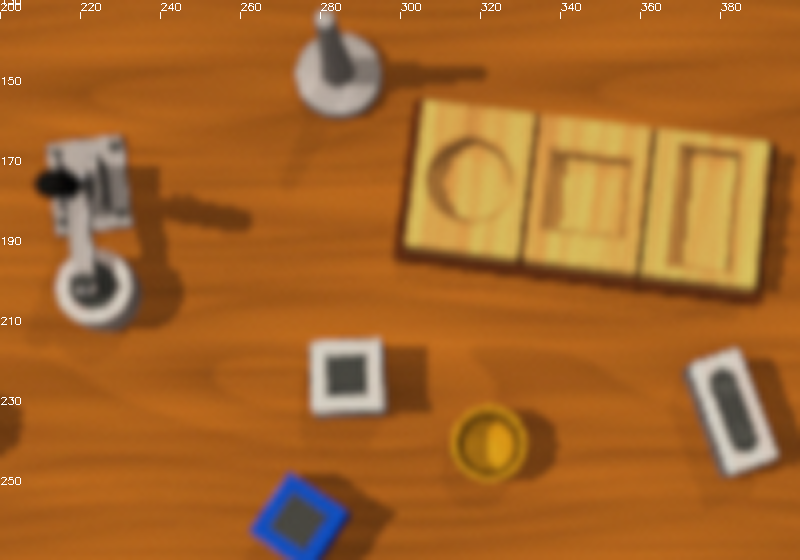

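View pics/s1.png

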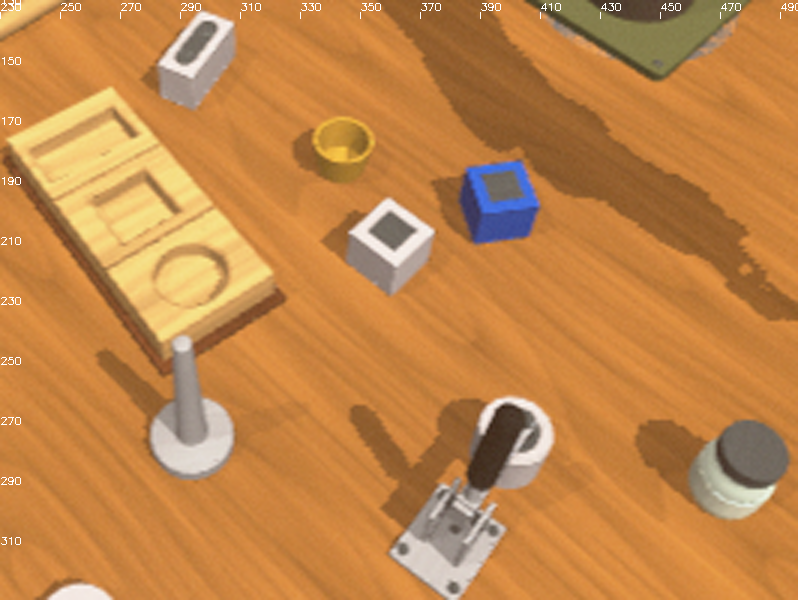

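The crops give die, rack, clamp-foot and handle corners. I'll turn those into poses.

```bash
cat > h.py <<'E'
import pickle,numpy as np
from scipy.optimize import least_squares
C={n:pickle.load(open(n+"0.pkl","rb")) for n in("top","scene")}
def full(n,p):
    p=np.array(p,float); return p/4+[200,130] if n=="top" else p/3+[230,130]
def ray(n,uv):
    c=C[n];R=c["view"][:3,:3];t=c["view"][:3,3]
    d=R.T@np.linalg.solve(c["intrinsics"],[uv[0],uv[1],1]);return -R.T@t,d
def onz(n,uv,z):
    o,d=ray(n,uv);return (o+d*(z-o[2])/d[2])[:2]
def rect(pts,lx,ly):  # fit centre,yaw to 4 pts in cyclic order, x side first edge
    pts=np.array(pts);loc=np.array([[-lx,-ly],[lx,-ly],[lx,ly],[-lx,ly]])/2
    best=None
    for L in (loc,loc*[1,-1]):
      for y0 in np.arange(-3,3.2,1):
        f=lambda q:((np.array([[np.cos(q[2]),-np.sin(q[2])],[np.sin(q[2]),np.cos(q[2])]])@L.T).T+q[:2]-pts).ravel()
        r=least_squares(f,[*pts.mean(0),y0])
        if best is None or r.cost<best.cost: best=r
    q=best.x;q[2]=(q[2]+np.pi/2)%np.pi-np.pi/2
    return np.round([*q[:2],np.degrees(q[2]),np.sqrt(best.cost/4)],1)
E
python3 - <<'E'
from h import *
P={"sq":(50,54,54,[(310,340),(382,337),(387,412),(313,415)],[(390,199),(434,234),(391,263),(348,235)]),
"ob":(50,40,88,[(685,368),(738,347),(779,458),(727,477)],[(202,12),(234,22),(193,74),(160,67)]),
"blk":(40,272,116,[(421,99),(771,142),(757,291),(403,247)],[(112,87),(273,273),(160,352),(8,143)]),
"foot":(6,60,74,[(50,145),(123,135),(131,225),(57,234)],None)}
for k,(z,a,b,t,s) in P.items():
    for n,p in(("top",t),("scene",s)):
        if p is None: continue
        q=[onz(n,full(n,u),z) for u in p]
        if n=="scene" and k!="sq" : pass
        print(k,n,rect(q,a,b), rect(q,b,a)[2:])
for k,z,n,p in (("round",50,"top",(95,287)),("round",50,"scene",(514,437)),("rpocket",40,"top",(471,180)),("rpocket",40,"scene",(191,275)),
 ("handle",175,"top",(50,184)),("handle",175,"scene",(510,410)),("cup",40,"top",(489,442)),("mandrel",0,"top",(339,72)),("mandtop",166,"top",(325,17))):
    print(k,n,np.round(onz(n,full(n,p),z),1))
from rig import bot
from scipy.spatial.transform import Rotation as R
print(R.from_rotvec(bot.get_obs()["tool_rot"]).as_matrix().round(3))
E
```

```text
sq top [469.9  51.7 -87.7   1.4] [-87.7   1.4]
sq scene [475.7  59.   90.    2.6] [90.   2.6]
ob top [ 438.6 -239.6  -71.     1.2] [-70.6  23.4]
ob scene [ 443.4 -232.   -70.1    2.7] [-67.7  24.6]
blk top [ 610.7 -134.6   82.2    1.7] [82.4 78.3]
blk scene [ 616.8 -125.4   82.1    2.7] [83.3 76.8]
foot top [ 6.304e+02  2.595e+02 -8.380e+01  6.000e-01] [-83.7   7.1]
round top [540.7 245.5]
round scene [550.5 254.5]
rpocket top [623.1 -43.9]
rpocket scene [628.6 -34.7]
handle top [594.8 254.4]
handle scene [599.  259.2]
cup top [419.1 -55. ]
mandrel top [722.2  61.5]
mandtop top [717.6  60.7]
[[-0.904  0.428 -0.001]
 [ 0.428  0.904 -0.002]
 [-0.    -0.002 -1.   ]]
```

Add to h.py:
```python
def go(x,y,z,psi,n=None):
    from rig import bot
    from scipy.spatial.transform import Rotation as R
    o=bot.get_obs();M=R.from_rotvec(o["tool_rot"]).as_matrix();p=o["tool_pos"]
    ps=np.arctan2(M[1,1],M[0,1]);d=np.array([x,y,z])-p
    s=np.array([-d[0]*np.sin(ps)+d[1]*np.cos(ps),d[0]*np.cos(ps)+d[1]*np.sin(ps),-d[2]])/150
    t=-((psi-np.degrees(ps)+180)%360-180)/360
    k=int(np.ceil(abs(s).max()))
    print("t",o["t"],"p",p.round(1),"psi",np.degrees(ps).round(1),"F",o["force"].round(1),"w",round(o["width"],2),"steps",k,"| per-call",(s/k).round(3),"turn",round(t,3))
```

```text
(no output)
```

jog_arm(
  motion=[-0.44,-0.07,0,-0.035,0,-0.877,-0.138,0,-0.07,0,-0.877,-0.138,0,-0.07,0,-0.877,-0.138,0,-0.07,0],
)

```text
t: 0.6
tool_pos: [335.8, 398.2, 230.8]
tool_rot: [-0.01, -3.141, 0.001]
force: [-0.3, -0.0, 0.1]
width: 0.145
grasp_force: 0.0
```

```bash
python3 -c "
from h import go; go(548,250,235,90)"
```

```text
t 0.6 p [335.8 398.2 230.8] psi 89.6 F [-0.3 -0.   0.1] w 0.15 steps 2 | per-call [-0.711 -0.489 -0.014] turn -0.001
```

jog_arm(
  motion=[-0.355,-0.245,0,0,0,-0.711,-0.489,0,0,0,-0.711,-0.489,0,0,0,-0.711,-0.489,0,0,0],
)

```text
t: 1.1
tool_pos: [440.6, 326.0, 230.9]
tool_rot: [-0.006, -3.14, -0.0]
force: [-0.2, 0.1, 0.4]
width: 0.001
grasp_force: 0.0
```

jog_arm(
  motion=[-0.355,-0.245,0,0,0,-0.711,-0.489,0,0,0,-0.711,-0.489,0,0,0,-0.711,-0.489,0,0,0],
)

```text
t: 1.6
tool_pos: [546.5, 253.1, 231.0]
tool_rot: [-0.003, -3.14, -0.0]
force: [-0.1, 0.9, -0.0]
width: -0.001
grasp_force: 0.0
```

Run:
```python
from h import *
from rig import bot
import cv2
go(548,250,150,90)
c=bot.capture("wrist");pickle.dump(c,open("w1.pkl","wb"));cv2.imwrite("pics/w1.png",c["frame"])
print(c["intrinsics"].round(1).tolist(),c["view"].round(3).tolist())
```

```text
t 1.6 p [546.5 253.1 231. ] psi 89.9 F [-0.1  0.9 -0. ] w -0.0 steps 1 | per-call [-0.01  -0.021  0.54 ] turn -0.0
[[309.7, 0.0, 314.1], [0.0, 309.7, 205.6], [0.0, 0.0, 1.0]] [[0.003, 1.0, 0.001, -255.192], [0.966, -0.003, 0.259, -561.209], [0.259, -0.0, -0.966, 237.486], [0.0, 0.0, 0.0, 1.0]]
```

View pics/w1.png

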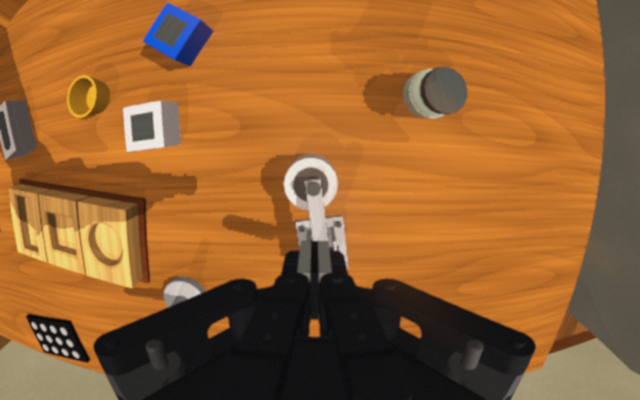

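The wrist view shows the round die's top centred near (311,182), the clamp arm running down from it, and the closed fingers in front of the handle. The square die's top face has corners at about (123,107), (159,101), (163,148), (127,151).

```bash
cat >> h.py <<'E'
def wz(c,uv,z):
    K=c["intrinsics"];V=c["view"];R_=V[:3,:3]
    a=np.array([(uv[0]-K[0,2]),(uv[1]-K[1,2])]);r=np.hypot(*a);th=r/K[0,0]
    d=R_.T@np.array([*(np.sin(th)*a/max(r,1e-9)),np.cos(th)]);o=-R_.T@V[:3,3]
    return (o+d*(z-o[2])/d[2])[:2]
E
python3 - <<'E'
from h import *
c=pickle.load(open("w1.pkl","rb"))
print("round",wz(c,(311,182),50).round(1))
q=[wz(c,u,50) for u in [(123,107),(159,101),(163,148),(127,151)]];print("sq",rect(q,54,54))
E
```

```text
round [542.2 250.5]
sq [473.5  55.6 -88.1   1.1]
```

jog_arm(
  motion=[0,0,0.27,0,0,0,0,0.54,0,0,0,0,0.54,0,0],
)

```text
t: 2.02
tool_pos: [543.4, 252.2, 147.5]
tool_rot: [-0.001, -3.134, 0.005]
force: [0.1, 1.1, 0.5]
width: -0.004
grasp_force: 0.0
```

jog_arm(
  motion=[-0.08,0.04,-0.02,0,0,-0.16,0.05,-0.02,0,0,-0.24,0.06,-0.02,0,0,-0.32,0.07,-0.02,0,0,-0.4,0.08,-0.02,0,0,-0.48,0.09,-0.02,0,0,-0.56,0.1,-0.02,0,0,-0.64,0.11,-0.02,0,0],
)

```text
t: 3.02
tool_pos: [645.7, 268.1, 153.0]
tool_rot: [0.005, 3.14, -0.0]
force: [0.1, -0.0, -0.5]
width: -0.001
grasp_force: 0.0
```

jog_arm(
  motion=[-0.1,0.01,0,0,0,-0.2,0.02,0,0,0,-0.2,0.02,0,0,0],
)

```text
t: 3.4
tool_pos: [675.8, 271.0, 152.6]
tool_rot: [0.006, 3.14, -0.0]
force: [-0.3, 0.3, -0.5]
width: -0.0
grasp_force: 0.0
```

Run:
```python
from h import *
from rig import bot
import cv2
go(620,260,220,90)
fs=[]
c=bot.capture("scene")["frame"][200:330,320:490];d=bot.capture("top")["frame"][110:240,170:300]
cv2.imwrite("pics/c2.png",cv2.resize(np.hstack([c,d]),None,fx=2.6,fy=2.6,interpolation=cv2.INTER_CUBIC))
```

```text
t 3.4 p [675.8 271.  152.6] psi 89.8 F [-0.3  0.3 -0.5] w -0.0 steps 1 | per-call [ 0.372 -0.074 -0.449] turn -0.001
```

View pics/c2.png

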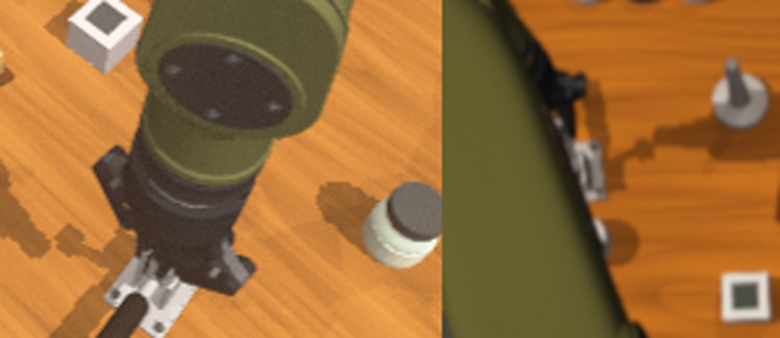

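The clamp is open: the handle lies over towards the bench edge, at about (120,315) in the left half. I'll retreat and open the gripper over the round die.

jog_arm(
  motion=[0,0,-0.3,0,0,0,0,-0.4,0,0,0.4,-0.06,-0.4,0,0.5,0.8,-0.12,-0.4,0,1,0.89,-0.13,-0.4,0,1,0.89,-0.13,-0.4,0,1],
)

```text
t: 4.25
tool_pos: [539.9, 252.1, 214.0]
tool_rot: [0.004, 3.14, 0.001]
force: [0.3, -0.3, 0.8]
width: 0.849
grasp_force: 0.0
```

Run:
```python
from h import *
from rig import bot
import cv2
go(542,250,120,90)
c=bot.capture("wrist");pickle.dump(c,open("w2.pkl","wb"));cv2.imwrite("pics/w2.png",c["frame"])
```

```text
t 4.25 p [539.9 252.1 214. ] psi 89.9 F [ 0.3 -0.3  0.8] w 0.85 steps 1 | per-call [-0.014 -0.014  0.627] turn -0.0
```

View pics/w2.png

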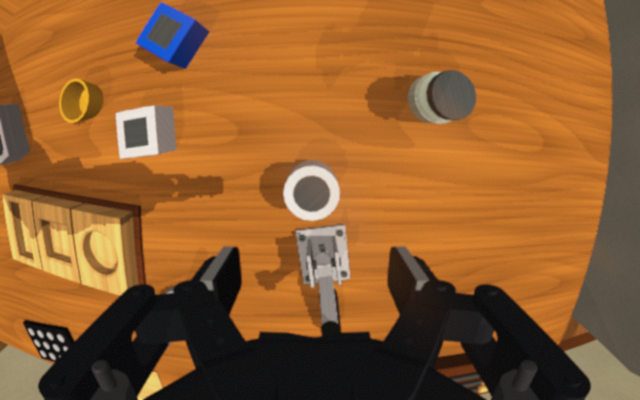

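Run:
```python
from h import *
c=pickle.load(open("w2.pkl","rb"))
x,y=wz(c,(311.5,191.5),50);print(x,y)
q=[wz(c,u,50) for u in [(116,112),(154,106),(158,155),(119,158)]];print("sq",rect(q,54,54))
go(x,y,25,90)
```

```text
542.6934864017618 250.1412367500971
sq [473.6  56.  -89.1   0.5]
t 4.3 p [541.4 252.5 214.1] psi 89.8 F [0.7 0.1 0.3] w 0.93 steps 2 | per-call [-0.004 -0.008  0.63 ] turn -0.0
```

jog_arm(
  motion=[-0.008,-0.016,0.3,0,1,-0.008,-0.016,0.65,0,1,-0.008,-0.016,0.85,0,1,-0.008,-0.016,0.85,0,1],
)

```text
t: 4.8
tool_pos: [541.5, 249.1, 83.1]
tool_rot: [-0.006, -3.138, 0.003]
force: [-0.9, -0.2, 0.5]
width: 1.002
grasp_force: 0.0
```

```bash
python3 -c "
from h import go; go(542.7,250.1,25,90)"
```

```text
t 4.8 p [541.5 249.1  83.1] psi 89.8 F [-0.9 -0.2  0.5] w 1.0 steps 1 | per-call [-0.008  0.007  0.387] turn -0.001
```

jog_arm(
  motion=[-0.005,0.005,0.2,0,1,-0.005,0.005,0.39,0,1,-0.005,0.005,0.39,0,1,-0.005,0.005,0.39,0,0,-0.005,0.005,0.39,0,0,-0.005,0.005,0.39,0,0,-0.005,0.005,0.39,0,0,-0.005,0.005,0.39,0,0],
)

```text
t: 5.8
tool_pos: [544.5, 250.5, 29.9]
tool_rot: [0.005, 3.137, 0.001]
force: [0.2, -1.5, 5.7]
width: 0.652
grasp_force: 64.2
```

jog_arm(
  motion=[0,0,0,0,0,0,0,0,0,0,0,0,-0.2,0,0,0,0,-0.4,0,0,0,0,-0.6,0,0,0,0,-0.6,0,0],
)

```text
t: 6.55
tool_pos: [544.4, 251.4, 120.2]
tool_rot: [0.005, 3.136, 0.004]
force: [0.1, 0.4, -4.6]
width: 0.654
grasp_force: 66.2
```

```bash
python3 -c "
from h import go; go(560,40,140,82.2)"
```

```text
t 6.55 p [544.4 251.4 120.2] psi 89.8 F [ 0.1  0.4 -4.6] w 0.65 steps 2 | per-call [-0.054 -0.704 -0.066] turn 0.021
```

jog_arm(
  motion=[-0.02,-0.2,-0.05,0.01,0,-0.05,-0.45,-0.066,0.021,0,-0.054,-0.704,-0.066,0.021,0,-0.054,-0.704,-0.066,0.021,0],
)

```text
t: 7.05
tool_pos: [548.5, 141.9, 125.5]
tool_rot: [-0.217, -3.131, 0.003]
force: [-0.5, 0.9, -4.7]
width: 0.654
grasp_force: 66.2
```

Run:
```python
from h import *
from rig import bot
import cv2
go(570,20,140,82.2)
c=bot.capture("wrist");pickle.dump(c,open("w3.pkl","wb"));cv2.imwrite("pics/w3.png",cv2.resize(c["frame"][100:400,0:400],None,fx=2,fy=2,interpolation=cv2.INTER_CUBIC))
```

```text
t 7.05 p [548.5 141.9 125.5] psi 82.1 F [-0.5  0.9 -4.7] w 0.65 steps 1 | per-call [-0.254 -0.785 -0.097] turn -0.0
```

View pics/w3.png

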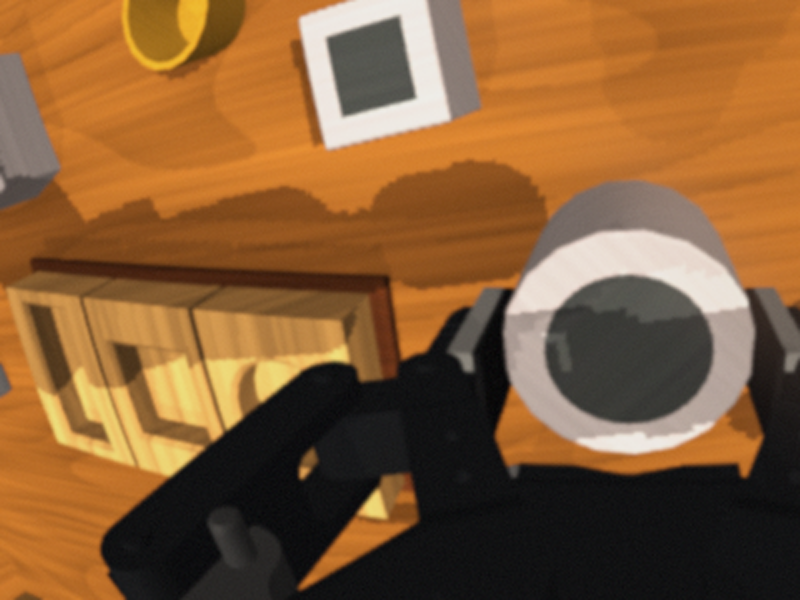

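The round die is held upright, its top centre at full-frame (314.5,270). The rack block's near top corners are at about (5,243) and (185,246).

Run:
```python
from h import *
c=pickle.load(open("w3.pkl","rb"))
print("held",[wz(c,(314.5,270.5),z).round(1) for z in(142,147,151)], "bottom edge/top edge",wz(c,(314.5,327),147),wz(c,(314.5,214),147),"L/R",wz(c,(252,270),147),wz(c,(377.5,270),147))
a,b=wz(c,(5,243),40),wz(c,(185.5,246.5),40);print(a,b,np.linalg.norm(a-b))
th=np.radians(82.2);ex=np.array([np.sin(th),-np.cos(th)]);ey=np.array([np.cos(th),np.sin(th)])
ctr=np.array([613.7,-130]);print("pred",ctr-58*ex-136*ey,ctr-58*ex+136*ey, "pocket",ctr+92*ey)
```

```text
held [array([548.2, 142.8]), array([545.6, 143.1]), array([543.6, 143.4])] bottom edge/top edge [576.62882725 138.79053219] [519.96619871 146.69167069] L/R [541.98955028 115.49235594] [549.71815807 170.89455356]
[ 538.94010122 -251.91048642] [565.06257888  29.54756439] 282.6676815645135
pred [ 537.7793074 -256.8702031] [574.6939431   12.61320951] pocket [626.18583266 -38.85119868]
```

Run:
```python
from h import *
c=pickle.load(open("w3.pkl","rb"))
a,b=wz(c,(11,251.5),40),wz(c,(173.5,259),40);print(a,b,np.linalg.norm(a-b))
a,b=wz(c,(5,243),8),wz(c,(186,246.5),8);print(a,b,np.linalg.norm(a-b))
print("corner SE",wz(c,(193,360),8))
# reproject pocket hypotheses
from rig import bot
go(626.2,-38.9,140,82.2)
```

```text
[ 550.98248341 -242.96361056] [575.46322359  14.1087224 ] 258.2353403583387
[ 546.57167091 -308.24376208] [576.39505073  13.04290172] 322.66786998814155
corner SE [722.23927922 -28.33582645]
t 7.1 p [548.9 143.5 125.7] psi 82.1 F [ 0.  -0.4 -4.6] w 0.65 steps 2 | per-call [-0.338 -0.567 -0.048] turn -0.0
```

jog_arm(
  motion=[-0.12,-0.2,-0.05,0,0,-0.25,-0.4,-0.05,0,0,-0.34,-0.567,-0.05,0,0,-0.34,-0.567,-0.05,0,0],
)

```text
t: 7.6
tool_pos: [589.6, 52.8, 133.7]
tool_rot: [-0.214, -3.134, 0.0]
force: [-0.5, 0.1, -4.8]
width: 0.65
grasp_force: 66.3
```

jog_arm(
  motion=[-0.12,-0.2,-0.05,0,0,-0.25,-0.4,-0.05,0,0,-0.34,-0.567,-0.05,0,0,-0.34,-0.567,-0.05,0,0,-0.34,-0.567,-0.05,0,0],
)

```text
t: 8.22
tool_pos: [627.5, -36.1, 141.4]
tool_rot: [-0.21, -3.133, -0.002]
force: [0.9, 0.2, -4.5]
width: 0.654
grasp_force: 66.4
```

Run:
```python
from h import *
from rig import bot
import cv2
go(628.5,-38.5,50,82.2)
c=bot.capture("wrist");pickle.dump(c,open("w4.pkl","wb"));cv2.imwrite("pics/w4.png",cv2.resize(c["frame"][100:400,120:520],None,fx=2,fy=2,interpolation=cv2.INTER_CUBIC))
```

```text
t 8.225 p [627.5 -36.1 141.4] psi 82.3 F [ 0.9  0.2 -4.5] w 0.65 steps 1 | per-call [-0.009 -0.015  0.609] turn 0.0
```

jog_arm(
  motion=[-0.009,-0.013,0.2,0,0,-0.009,-0.013,0.38,0,0,-0.009,-0.013,0.45,0,0,-0.009,-0.013,0.52,0,0,-0.009,-0.013,0.56,0,0,-0.009,-0.013,0.56,0,0],
)

```text
t: 9.02
tool_pos: [629.3, -39.6, 58.3]
tool_rot: [0.212, 3.134, 0.0]
force: [0.2, 0.9, -3.6]
width: 0.654
grasp_force: 66.5
```

```bash
python3 -c "
from h import go; go(628.5,-38.5,48,82.2)"
```

```text
t 9.025 p [629.3 -39.6  58.3] psi 82.3 F [ 0.2  0.9 -3.6] w 0.65 steps 1 | per-call [0.007 0.006 0.069] turn 0.0
```

jog_arm(
  motion=[0,0,0.03,0,0,0,0,0.06,0,0,0,0,0.06,0,0,0,0,0.06,0,0],
)

```text
t: 9.52
tool_pos: [629.3, -39.7, 49.2]
tool_rot: [0.212, 3.134, -0.0]
force: [0.2, 0.0, -3.6]
width: 0.653
grasp_force: 66.5
```

```bash
python3 -c "
from h import go; go(628.5,-38.5,48,82.2)"
```

```text
t 9.525 p [629.3 -39.7  49.2] psi 82.3 F [ 0.2  0.  -3.6] w 0.65 steps 1 | per-call [0.006 0.007 0.008] turn 0.0
```

jog_arm(
  motion=[0,0,0.007,0,0,0,0,0.007,0,1,0,0,0.007,0,1,0,0,0.007,0,1,0,0,-0.1,0,1,0,0,-0.4,0,1,0,0,-0.6,0,1,0,0,-0.6,0,1],
)

```text
t: 10.52
tool_pos: [632.0, -39.9, 143.6]
tool_rot: [0.211, 3.127, 0.0]
force: [0.7, -1.1, -0.4]
width: 0.998
grasp_force: 0.0
```

Run:
```python
from h import *
go(473.6,56,140,91.7)
```

```text
t 10.525 p [632.  -39.9 143.6] psi 82.3 F [ 0.7 -1.1 -0.4] w 1.0 steps 2 | per-call [0.566 0.246 0.012] turn -0.026
```

jog_arm(
  motion=[0.3,0.12,0,0,1,0.566,0.246,0,0,1,0.566,0.246,0,0,1],
)

```text
t: 10.9
tool_pos: [545.8, 9.5, 138.4]
tool_rot: [-0.208, -3.13, 0.0]
force: [0.7, 0.1, 0.1]
width: 1.001
grasp_force: 0.0
```

jog_arm(
  motion=[0.3,0.12,0,-0.013,1,0.566,0.246,0,-0.026,1,0.566,0.246,0,-0.026,1,0.566,0.246,0,-0.026,1],
)

```text
t: 11.4
tool_pos: [472.3, 56.1, 139.5]
tool_rot: [-0.044, 3.139, -0.0]
force: [0.5, 0.6, 0.9]
width: 0.999
grasp_force: 0.0
```

Run:
```python
from h import *
from rig import bot
import cv2
go(473.6,56,25,91.7)
c=bot.capture("wrist");pickle.dump(c,open("w5.pkl","wb"))
a=cv2.resize(c["frame"][80:380,30:430],None,fx=2,fy=2,interpolation=cv2.INTER_CUBIC)
cv2.imwrite("pics/w5.png",a)
```

```text
t 11.4 p [472.3  56.1 139.5] psi 91.6 F [0.5 0.6 0.9] w 1.0 steps 1 | per-call [-0.008 -0.001  0.763] turn -0.0
```

View pics/w5.png

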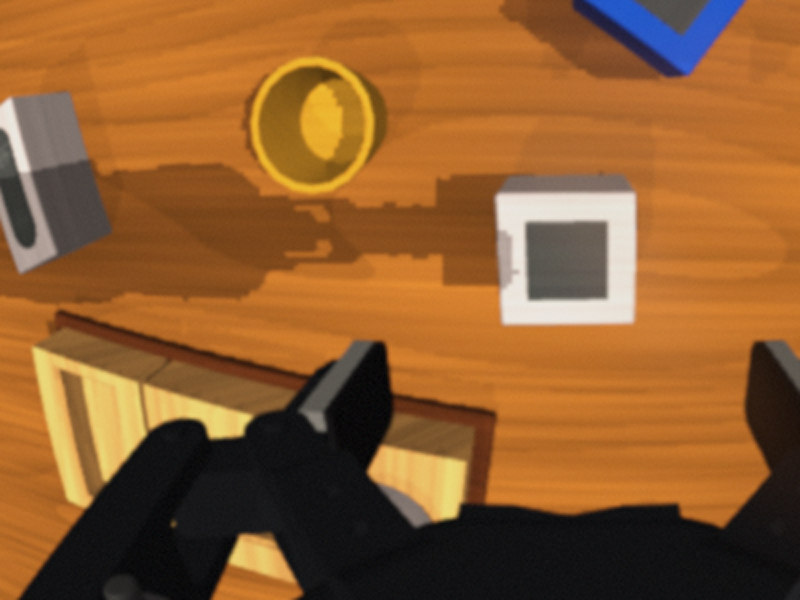

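The square die's top corners are at crop (496,195), (635,193), (634,324), (503,326). The rack's right-hand near top corner is at about (473,432), with the round die in its pocket behind the finger.

Run:
```python
from h import *
c=pickle.load(open("w5.pkl","rb"))
f=lambda p:(29.75+p[0]/2,79.75+p[1]/2)
q=rect([wz(c,f(p),50) for p in[(496,195),(635,193),(634,324),(503,326)]],54,54);print(q)
print("rack corners",wz(c,f((467,457)),40),wz(c,f((496,411)),8),wz(c,f((36,347)),40),wz(c,f((57,312)),8))
go(q[0],q[1],25,90+((q[2]+45)%90-45))
```

```text
[ 4.739e+02  5.610e+01 -8.740e+01  3.000e-01]
rack corners [573.89657962  11.64975311] [566.2659997   22.26934358] [ 539.32562199 -255.24247618] [ 529.34727938 -263.41885487]
t 11.45 p [472.7  56.  139.5] psi 91.6 F [-0.8 -0.4  0.7] w 1.0 steps 1 | per-call [-0.008  0.     0.763] turn -0.003
```

jog_arm(
  motion=[-0.008,0,0.3,-0.003,1,-0.008,0,0.6,-0.003,1,-0.008,0,0.763,-0.003,1,-0.008,0,0.763,-0.003,1,-0.008,0,0.763,-0.003,0,-0.008,0,0.763,-0.003,0,-0.008,0,0.763,-0.003,0,-0.008,0,0.763,-0.003,0],
)

```text
t: 12.45
tool_pos: [474.2, 56.1, 26.4]
tool_rot: [-0.074, 3.136, -0.001]
force: [1.0, -1.9, 6.6]
width: 0.615
grasp_force: 65.3
```

jog_arm(
  motion=[0,0,0,0,0,0,0,0,0,0,0,0,0,0,0],
)

```text
t: 12.82
tool_pos: [474.2, 56.1, 26.4]
tool_rot: [-0.074, 3.136, -0.001]
force: [0.0, -3.0, 6.7]
width: 0.619
grasp_force: 65.3
```

jog_arm(
  motion=[0,0,-0.2,0,0,0,0,-0.5,0,0,0,0,-0.8,0,0,0,0,-0.8,0,0],
)

```text
t: 13.32
tool_pos: [474.9, 56.8, 148.0]
tool_rot: [-0.074, 3.133, 0.002]
force: [0.7, 0.1, -5.4]
width: 0.619
grasp_force: 66.1
```

Run:
```python
from h import *
go(613.7,-130,145,82.4)
```

```text
t 13.325 p [474.9  56.8 148. ] psi 92.7 F [ 0.7  0.1 -5.4] w 0.62 steps 2 | per-call [-0.433 -0.644  0.01 ] turn 0.029
```

jog_arm(
  motion=[-0.2,-0.3,0,0,0,-0.433,-0.644,0,0,0,-0.433,-0.644,0,0,0],
)

```text
t: 13.7
tool_pos: [543.7, -40.2, 142.8]
tool_rot: [-0.067, 3.14, -0.002]
force: [-0.0, 1.2, -4.0]
width: 0.62
grasp_force: 66.4
```

jog_arm(
  motion=[-0.2,-0.3,0,0.015,0,-0.433,-0.644,0,0.029,0,-0.433,-0.644,0,0.029,0,-0.433,-0.644,0,0.029,0,-0.433,-0.644,0,0.029,0],
)

```text
t: 14.32
tool_pos: [609.4, -129.1, 143.7]
tool_rot: [-0.209, -3.132, -0.001]
force: [0.0, 0.2, -3.5]
width: 0.618
grasp_force: 66.7
```

Run:
```python
from h import *
go(614,-130,54,82.4)
```

```text
t 14.325 p [ 609.4 -129.1  143.7] psi 82.3 F [ 0.   0.2 -3.5] w 0.62 steps 1 | per-call [-0.031 -0.002  0.598] turn -0.0
```

jog_arm(
  motion=[-0.031,-0.002,0.2,0,0,-0.031,-0.002,0.38,0,0,-0.031,-0.002,0.48,0,0,-0.031,-0.002,0.54,0,0,-0.031,-0.002,0.59,0,0,-0.031,-0.002,0.59,0,0],
)

```text
t: 15.08
tool_pos: [615.6, -131.4, 56.2]
tool_rot: [-0.212, -3.134, -0.0]
force: [-0.4, 0.3, -4.9]
width: 0.618
grasp_force: 66.7
```

Run:
```python
from h import *
go(614,-130,45,82.4)
```

```text
t 15.075 p [ 615.6 -131.4   56.2] psi 82.3 F [-0.4  0.3 -4.9] w 0.62 steps 1 | per-call [0.012 0.008 0.075] turn -0.0
```

jog_arm(
  motion=[0.005,0.004,0.03,0,0,0.005,0.004,0.06,0,0,0.005,0.004,0.07,0,0,0.005,0.004,0.07,0,0],
)

```text
t: 15.58
tool_pos: [614.8, -130.8, 45.6]
tool_rot: [-0.212, -3.134, 0.0]
force: [-0.1, 0.4, -4.4]
width: 0.616
grasp_force: 66.7
```

Run:
```python
from h import *
go(614,-130,45,82.4)
```

```text
t 15.575 p [ 614.8 -130.8   45.6] psi 82.3 F [-0.1  0.4 -4.4] w 0.62 steps 1 | per-call [0.006 0.004 0.004] turn -0.0
```

jog_arm(
  motion=[0,0,0.004,0,0,0,0,0.004,0,0.85,0,0,0.004,0,0.85,0,0,0.004,0,0.85,0,0,-0.1,0,0.85,0,0,-0.4,0,0.85,0,0,-0.65,0,0.85,0,0,-0.65,0,0.85],
)

```text
t: 16.58
tool_pos: [618.1, -131.4, 148.5]
tool_rot: [0.211, 3.125, -0.002]
force: [0.1, -0.4, -1.4]
width: 0.856
grasp_force: 0.0
```

Run:
```python
from h import *
go(442,-235.5,145,109.5)
```

```text
t 16.575 p [ 618.1 -131.4  148.5] psi 82.3 F [ 0.1 -0.4 -1.4] w 0.86 steps 2 | per-call [ 0.535 -0.423  0.012] turn -0.076
```

jog_arm(
  motion=[0.27,-0.21,0,0,1,0.535,-0.423,0,0,1,0.535,-0.423,0,0,1],
)

```text
t: 16.95
tool_pos: [522.8, -183.6, 142.8]
tool_rot: [-0.217, -3.13, -0.001]
force: [0.5, -0.1, -0.6]
width: 1.003
grasp_force: 0.0
```

jog_arm(
  motion=[0.27,-0.21,0,-0.025,1,0.535,-0.423,0,-0.05,1,0.535,-0.423,0,-0.076,1,0.535,-0.423,0,-0.076,1,0.535,-0.423,0,-0.076,1],
)

```text
t: 17.58
tool_pos: [439.8, -234.7, 143.3]
tool_rot: [-0.533, 3.095, -0.0]
force: [-0.7, -0.1, -0.2]
width: 1.0
grasp_force: 0.0
```

Run:
```python
from h import *
from rig import bot
import cv2
go(442,-235.5,25,109.5)
c=bot.capture("wrist");pickle.dump(c,open("w6.pkl","wb"))
a=cv2.resize(c["frame"][80:380,230:630],None,fx=2,fy=2,interpolation=cv2.INTER_CUBIC)
cv2.imwrite("pics/w6.png",a)
```

```text
t 17.575 p [ 439.8 -234.7  143.3] psi 109.6 F [-0.7 -0.1 -0.2] w 1.0 steps 1 | per-call [-0.012 -0.01   0.789] turn 0.0
```

View pics/w6.png

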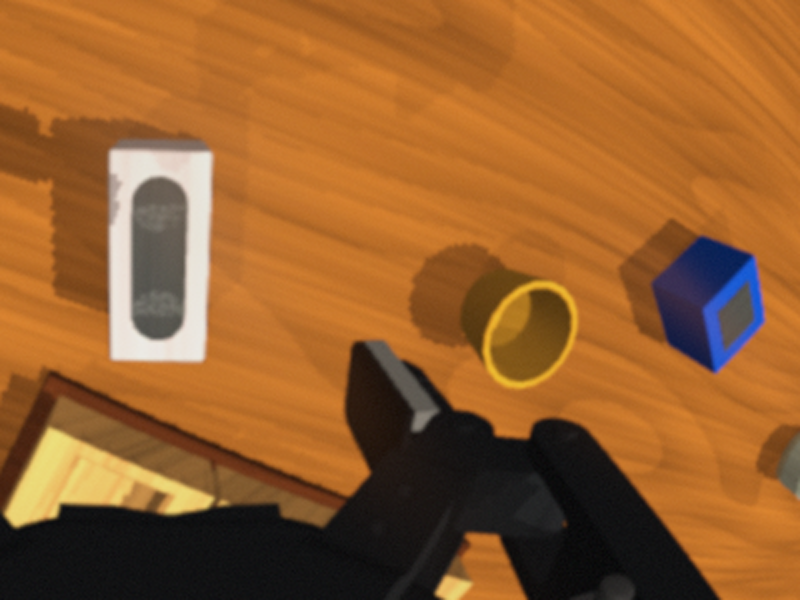

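The oblong die's top corners are at crop (109,148), (213,152), (205,360), (110,360), squarely between the fingers.

Run:
```python
from h import *
c=pickle.load(open("w6.pkl","rb"))
f=lambda p:(229.75+p[0]/2,79.75+p[1]/2)
q=rect([wz(c,f(p),50) for p in[(109,148),(213,152),(205,360),(110,360)]],40,88);print(q)
print("rack L corner",wz(c,f((55,428)),40),wz(c,f((47,373)),8))
go(q[0],q[1],25,q[2]%180)
```

```text
[ 4.429e+02 -2.373e+02 -7.160e+01  3.000e-01]
rack L corner [ 538.95226169 -255.40994306] [ 529.5709419  -267.79351669]
t 17.625 p [ 439.7 -234.6  143.2] psi 109.6 F [ 0.  -0.6  1.1] w 1.0 steps 1 | per-call [-0.014 -0.024  0.788] turn 0.003
```

jog_arm(
  motion=[-0.014,-0.024,0.3,0.003,1,-0.014,-0.024,0.6,0.003,1,-0.014,-0.024,0.788,0.003,1,-0.014,-0.024,0.788,0.003,1,-0.014,-0.024,0.788,0.003,0,-0.014,-0.024,0.788,0.003,0,-0.014,-0.024,0.788,0.003,0,-0.014,-0.024,0.788,0.003,0],
)

```text
t: 18.62
tool_pos: [443.3, -238.0, 26.6]
tool_rot: [-0.506, 3.098, -0.002]
force: [0.0, 1.1, 4.7]
width: 0.453
grasp_force: 62.6
```

jog_arm(
  motion=[0,0,0,0,0,0,0,0,0,0,0,0,0,0,0,0,0,0,0,0],
)

```text
t: 19.12
tool_pos: [443.3, -238.0, 26.6]
tool_rot: [-0.506, 3.098, -0.002]
force: [1.3, -0.1, 5.0]
width: 0.46
grasp_force: 62.6
```

jog_arm(
  motion=[0,0,-0.2,0,0,0,0,-0.5,0,0,0,0,-0.8,0,0,0,0,-0.8,0,0,0,0,-0.8,0,0],
)

```text
t: 19.75
tool_pos: [441.0, -237.1, 144.0]
tool_rot: [0.506, -3.099, -0.002]
force: [-0.4, -0.2, -4.7]
width: 0.453
grasp_force: 62.5
```

Run:
```python
from h import *
th=np.radians(82.4);p=np.array([613.7,-130])-92*np.array([np.cos(th),np.sin(th)]);print(p)
go(p[0],p[1],145,82.4)
```

```text
[ 601.5324121 -221.1918297]
t 19.75 p [ 441.  -237.1  144. ] psi 108.5 F [-0.4 -0.2 -4.7] w 0.45 steps 2 | per-call [-0.524 -0.12  -0.003] turn 0.073
```

jog_arm(
  motion=[-0.25,-0.06,0,0,0,-0.524,-0.12,0,0,0,-0.524,-0.12,0,0,0],
)

```text
t: 20.12
tool_pos: [524.1, -229.0, 142.4]
tool_rot: [0.509, -3.099, -0.002]
force: [-0.8, -0.5, -5.3]
width: 0.453
grasp_force: 62.3
```

jog_arm(
  motion=[-0.25,-0.06,0,0.025,0,-0.524,-0.12,0,0.05,0,-0.524,-0.12,0,0.073,0,-0.524,-0.12,0,0.073,0,-0.524,-0.12,0,0.073,0,-0.524,-0.12,0,0.073,0],
)

```text
t: 20.88
tool_pos: [601.5, -221.8, 144.7]
tool_rot: [-0.211, -3.133, -0.0]
force: [-0.1, -1.1, -4.7]
width: 0.453
grasp_force: 62.3
```

Run:
```python
from h import *
go(601.5,-221.2,56,82.4)
```

```text
t 20.875 p [ 601.5 -221.8  144.7] psi 82.3 F [-0.1 -1.1 -4.7] w 0.45 steps 1 | per-call [0.001 0.004 0.591] turn -0.0
```

jog_arm(
  motion=[0,0.004,0.2,0,0,0,0.004,0.38,0,0,0,0.004,0.48,0,0,0,0.004,0.54,0,0,0,0.004,0.59,0,0,0,0.004,0.59,0,0],
)

```text
t: 21.62
tool_pos: [602.6, -221.1, 56.5]
tool_rot: [-0.212, -3.134, -0.0]
force: [0.7, 0.6, -4.7]
width: 0.458
grasp_force: 62.3
```

Run:
```python
from h import *
go(601.5,-221.2,45,82.4)
```

```text
t 21.625 p [ 602.6 -221.1   56.5] psi 82.3 F [ 0.7  0.6 -4.7] w 0.46 steps 1 | per-call [ 0.007 -0.001  0.077] turn -0.0
```

jog_arm(
  motion=[0,0,0.03,0,0,0,0,0.06,0,0,0,0,0.075,0,0,0,0,0.075,0,0],
)

```text
t: 22.12
tool_pos: [602.5, -221.1, 45.1]
tool_rot: [-0.212, -3.134, -0.0]
force: [0.6, 0.1, -4.9]
width: 0.458
grasp_force: 62.4
```

Run:
```python
from h import *
go(601.5,-221.2,45,82.4)
```

```text
t 22.125 p [ 602.5 -221.1   45.1] psi 82.3 F [ 0.6  0.1 -4.9] w 0.46 steps 1 | per-call [ 0.006 -0.002  0.001] turn -0.0
```

jog_arm(
  motion=[0,0,0.004,0,0,0,0,0.004,0,0.75,0,0,0.004,0,0.75,0,0,0.004,0,0.75,0,0,-0.1,0,0.75,0,0,-0.4,0,0.75,0,0,-0.8,0,0.75,0,0,-0.8,0,0.75],
)

```text
t: 23.12
tool_pos: [606.7, -222.6, 172.8]
tool_rot: [0.211, 3.122, -0.006]
force: [-0.1, -0.1, 0.1]
width: 0.748
grasp_force: 0.0
```

jog_arm(
  motion=[0.3,0,0,0,1,0.6,0,-0.2,0,1,0.95,0,-0.2,0,1,0.95,0,-0.2,0,1,0.95,0,-0.2,0,1],
)

```text
t: 23.75
tool_pos: [461.9, -202.2, 195.8]
tool_rot: [0.212, 3.133, -0.001]
force: [0.9, -0.5, -0.2]
width: 1.001
grasp_force: 0.0
```

jog_arm(
  motion=[0.3,0,0,0,1,0.6,0,0,0,1,0.6,0,0,0,1,0.6,0,0,0,1],
)

```text
t: 24.25
tool_pos: [374.3, -190.7, 195.8]
tool_rot: [0.211, 3.132, -0.001]
force: [0.2, 0.5, -0.1]
width: 1.002
grasp_force: 0.0
```

Run:
```python
from h import *
from rig import bot
import cv2
go(400,-200,200,82)
c=bot.capture("top");C["top"]=c;f=c["frame"];hsv=cv2.cvtColor(f,cv2.COLOR_BGR2HSV)
def blobs(f,x0,x1,y0,y1,n,zs):
    hsv=cv2.cvtColor(f,cv2.COLOR_BGR2HSV);m=((hsv[...,1]<70)&(hsv[...,2]>30)).astype(np.uint8)
    r=np.zeros_like(m);r[y0:y1,x0:x1]=m[y0:y1,x0:x1];r=cv2.morphologyEx(r,cv2.MORPH_CLOSE,np.ones((3,3)))
    _,_,st,ce=cv2.connectedComponentsWithStats(r)
    for s,q in zip(st[1:],ce[1:]):
        if s[4]>60: print(n,s.tolist(),q.round(1),[onz(n,q,z).round(1).tolist() for z in zs])
blobs(f,298,398,150,206,"top",(60,68))
c=bot.capture("scene");C["scene"]=c;blobs(c["frame"],225,325,150,255,"scene",(60,68))
th=np.radians(82.4)
for k in(92,0,-92): print("pocket",np.array([613.7,-130])+k*np.array([np.cos(th),np.sin(th)]))
```

```text
t 24.25 p [ 374.3 -190.7  195.8] psi 82.3 F [ 0.2  0.5 -0.1] w 1.0 steps 1 | per-call [-0.178 -0.039 -0.028] turn 0.001
top [308, 163, 19, 20, 292] [316.7 172.6] [[626.4, -40.6], [624.7, -40.5]]
top [337, 167, 20, 21, 336] [346.5 177. ] [[611.3, -132.0], [609.7, -131.4]]
top [368, 166, 17, 30, 413] [376.  180.5] [[599.5, -222.3], [597.9, -221.3]]
scene [240, 160, 35, 30, 573] [256.8 174.3] [[606.5, -212.8], [609.9, -206.8]]
scene [261, 182, 28, 29, 507] [274.3 195.4] [[618.5, -122.5], [621.8, -117.4]]
scene [281, 207, 23, 25, 475] [292.5 218.7] [[632.6, -33.1], [635.8, -28.9]]
scene [287, 242, 8, 13, 85] [290.7 248.3] [[692.1, 27.3], [694.6, 30.8]]
pocket [625.8675879 -38.8081703]
pocket [ 613.7 -130. ]
pocket [ 601.5324121 -221.1918297]
```

```bash
python3 -c "
from rig import bot
print(bot.job_done())"
```

```text
the job is handed in; nothing more can be done
None
```

I flipped the clamp open, set all three dies down in their own pockets and handed the job in at about 24 s; position checks match, but no verdict came back and I did not measure seating depth directly or look again at the clamp and bystanders.

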